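Lock the battery charging box with its barrel bolt

ROBOT

A 7-joint arm with a two-finger parallel gripper is mounted at the origin on the work surface. World frame = base frame: x ahead of the robot, y to its left, z up, the work surface at z = 0. Lengths are in m, angles in rad, forces in N, time in s.
With the tool pointing down it reaches from about 0.425 to 0.875 m from the base axis. Payload 4.7 kg.
Tool frame: the origin (TCP) lies midway between the tips of the shut fingers; the grasp point (between the pads) lies 19 mm behind it; z points along the fingers, y is the line along which they close (so a half turn about z gives the same grasp; the last joint's range is limited). The gripper opens to 87 mm and grips with 3 to 60 N. Pads are 19 mm wide; open, the fingers measure 117 mm over their backs; the gripper's body (75 mm by 190 mm) begins 51 mm behind the grasp point.
Start: joints at [-1.169, 0.321, -0.07, 1.45, 0.023, 1.371, -0.057], TCP at [0.246, 0.602, 0.223] pointing down, gripper open.
Joint ranges: [-2.86, 2.86], [-0.3, 2.09], [-1.38, 1.24], [0.06, 2.45], [-1.56, 4.7], [0.09, 2.05], [-2.69, 2.69]. Speed limits (rad/s): [2.57, 2.57, 3.14, 3.14, 3.14, 3.14, 3.14].

INTERFACE

Orientations are given as a rotation vector (axis times angle).
In Python, from bench import ctrl gives the robot as it stands. The module is installed in compiled form; this text tells all that it offers.
- The arm moves only by the shell command python3 -m handwheel 'ROWS' [FORCE]. ROWS is JSON, a list of rows, each a list of 7 numbers: the finger opening in m, from 0 to 0.087, then the shift along the tool's x, y, z in m, then the turn, a rotation vector about the tool's x, y, z in degrees. A call has 1 to 12 rows; each row shifts and turns the commanded pose from where the row before left it, along the tool's axes as they then stand; what a row does not reach is not made up. A row lasts 1/8 s, in which the tool goes at most 62.5 mm and 10.7 degrees, less where a joint would pass 70% of its speed; a pose out of reach is approached as far as the arm can. A call is refused whole if a number of a shift passes 0.0625 or a number of a turn 10.7, either way. A call with a gripper value outside its range is refused whole. The fingers move at their own pace and stop on an object; FORCE is the grip in N (left out, the last holds). Time passes only in rows, so rows that do not move let the fingers close. It gives the time, the measured TCP pose, the force, the opening and the grip force at its end, in the units of the state.
- ctrl.get_state(): the state, without advancing time (a new reading comes with each control period).
- ctrl.get_image(name): name is "side" or "top" or "wrist"; returns (picture, depth): 480x640x3 uint8, blue, green, red; 480x640 float32, m along the optical axis (not along the pixel's ray), 0 where there is no reading.
- ctrl.camera_info(name): a dict with "intrinsics" (3x3 intrinsics, pixels), "D" ([k1, k2, p1, p2, k3] as OpenCV has them; the pictures are not rectified), "R" (3x3) and "t" (3): a world point X has camera coordinates R X + t. Camera axes: x right, y down, z forward; pixel columns grow to the right and rows downward; lengths in m; the calibration is good to about 2 mm. A picture is of the moment at which its call begins: read the wrist's pose just before it. camera_info takes no time and is no camera call; for the wrist camera it gives the pose at the moment of the call.
- ctrl.close_job(): hands the job in; it is judged then, once.
The state is a dict: "time": time; "joint_positions": joint angles; "qd": joint speeds; "joint_torque": joint torques, N m; "position": TCP position; "tool_rot": TCP orientation; "ft_force": force on the tool from outside, world axes, zero at the start; "torque": the same for the moment, N m; "grip_width": opening from 0.0 (shut) to 1.0 (fully open); "grip_force": force on a finger pad.
Only numpy, scipy, OpenCV 4.12 (cv2) and the standard library are available. Lean on these libraries where they do the work, as an engineer would, in place of code of your own. Each camera call takes 0.05 s, during which the arm holds its last target. There are 200 camera calls.

TASK

Lock the grey steel charging box on the bench: slide its barrel bolt across through the keeper until it comes up against its stop, then turn the handle down into the notch until it lies fully home on the ledge, and let go. Work the bolt gently by feel, without forcing the handle against its housing, and leave the other things where they are.

Things in the scene. Friction and masses are not known exactly. Their poses are not given: they have to be found in the camera images.
- case: Grey steel charging box, 260 (x) by 360 (y) by 100 mm high, fixed to the bench. Origin: centre of its underside, on the bench; x and y lie along its edges, z up; its yaw is at most 0.45 rad. On its lid (z = 100 mm) lies the barrel bolt: a steel rod, 190 mm long, 11 mm in diameter, along the box's y at x = 0, z = 134 mm.
- keeper (a point): Centre of the keeper's opening, at the box's y = 112 mm on the bolt's axis. The keeper is a steel staple on the lid, 33 mm wide (x), 14 mm thick, reaching 49 mm above the lid.
- guide: The bolt's housing: base plate 90 by 150 by 3 mm with a steel slotted cover. Origin on the lid's top at the box's x = y = 0, axes as the box's. The cover spans x = -16 to 16 mm and reaches 54 mm above the lid. The stem slides upright in a 12 mm slot along y in its top. It may take at most 20 N; on a stem blocked by the slot the ball's leverage is up to 3: do not turn it there with over 5 N.
- axis (a point): Point on the bolt's axis at the box's y = 0, 34 mm above the lid. The slot's +y end is the stop; there an 11 mm wide notch opens in the wall on the +x side, with a ledge (x = 7 to 42 mm, top 4 mm below the axis) for the stem. The cover is adjustable but fixed in use: the notch's centre is at a box y anywhere from 2 to 26 mm, not measured; find the stop by feel or by eye.
- bolt (a joint): Travel of the bolt along the box's +y, m: 0 is fully drawn back; starts at 0 to 0.012. The stem is at the box's y = -30 mm + travel. At the stop, which is met at a travel of 0.0335 to 0.0575, the stem is 1.5 mm past the notch's centre, touching the notch's far wall. Slides with about 2.5 N of friction and stays where it is left. Come up to the stop slowly.
- handle (a joint): Angle of the handle about the bolt's axis, rad: 0 upright, grows as it turns down towards the box's +x, 1.57 lying level on the ledge. Short of the notch the slot's walls block it at about 0.1. Turns with little friction.
- ball (a point): Centre of the black ball, 24 mm in diameter, on the end of the handle's 8 mm steel stem, 60 mm from the bolt's axis. Upright it is 194 mm above the bench at the box's x = 0; level, 134 mm above the bench at x = 60 mm. It can be pinched from above along the box's y, and turns between the pads as the handle swings.
- meter: Yellow and black multimeter, 75 by 150 by 41 mm, lying loose on the bench beside the box. Origin: centre of its underside. Leave alone.
- spool: Grey spool, 60 mm in diameter, 46 mm high, standing loose on the bench on the box's -y side. Origin: centre of its underside. Leave alone.
- tray: White parts tray with three compartments, 55 by 100 by 25 mm, loose on the box's lid near its -x edge. Origin: centre of its underside. Leave alone.

How it is judged:
On the way, in this order (a step that is already met when the one before it is completed fails the run):
1. the bolt is slid across into the keeper with its handle still up (value of joint bolt above 0.029 m and value of joint handle below 0.4 rad).
2. the handle is turned down into the notch (value of joint bolt above 0.029 m and value of joint handle above 1.4 rad), for 0.2 s.
At the end, for the whole second after the job is handed in: The bolt is at least 29 mm across, so through the keeper, the handle lies in the notch turned down by at least 1.4 rad (80 degrees) and at rest, and the meter, spool and tray are within 30 mm of where they stood (all of step 2 and velocity of joint handle between -0.1 and 0.1 rad/s and distance of each of meter, spool, tray from where it was at the start of the episode below 0.03 m); the robot touches nothing.
It fails at once if the bolt's housing is loaded with more than 20 N (contact force between guide and anything else above 20 N).
It fails at once if the meter, spool or tray is moved more than 30 mm (distance of any of meter, spool, tray from where it was at the start of the episode above 0.03 m).
It also fails if it takes over 45 s, if anything falls off the work surface, if the arm or the gripper's body presses on something with over 40 N, if the wrist force passes 120 N, or if a joint passes its speed limit or range.

## Working session

There is one attempt and no reset: what is moved stays moved. The work goes in short steps, Python scripts to look and compute and a shell command to move; the robot and the scene stay as the last step left them, time stands still between calls to the robot, and variables do not carry over. Pictures are saved under pics/ and viewed, at most 10 in all, crops included, and the job is handed in when it is done.

```bash
mkdir -p pics
python3 - <<'E'
from bench import ctrl
import cv2,numpy as np
s=ctrl.get_state();print({k:np.round(v,3).tolist() for k,v in s.items()})
for n in("top","side"):
    p,d=ctrl.get_image(n);cv2.imwrite(f"pics/{n}.png",p);np.savez(f"{n}.npz",p=p,d=d)
    c=ctrl.camera_info(n);print(n,{k:np.round(v,3).tolist() for k,v in c.items()})
E
```

```text
{'time': 0.0, 'joint_positions': [-1.169, 0.322, -0.07, 1.452, 0.023, 1.371, -0.057], 'qd': [-0.0, -0.0, -0.0, -0.001, -0.001, 0.0, 0.0], 'joint_torque': [-0.0, -49.128, -0.404, -31.254, -0.064, 0.044, 0.0], 'position': [0.246, 0.601, 0.221], 'tool_rot': [-0.605, -3.082, 0.003], 'ft_force': [-0.993, 0.024, 0.291], 'torque': [-0.005, -0.004, -0.032], 'grip_force': 0.0, 'grip_width': 1.0}
top {'intrinsics': [[476.508, 0.0, 313.196], [0.0, 476.508, 244.746], [0.0, 0.0, 1.0]], 'D': [-0.128, 0.0, 0.0, 0.0, 0.0], 'R': [[-0.001, -1.0, -0.031], [-0.985, 0.007, -0.173], [0.173, 0.03, -0.984]], 't': [0.054, 0.541, 0.975]}
side {'intrinsics': [[517.621, 0.0, 323.049], [0.0, 517.621, 244.595], [0.0, 0.0, 1.0]], 'D': [-0.103, 0.0, 0.0, 0.0, 0.0], 'R': [[0.792, -0.61, -0.007], [-0.352, -0.447, -0.823], [0.499, 0.654, -0.569]], 't': [-0.398, 0.318, 0.856]}
```

View pics/top.png

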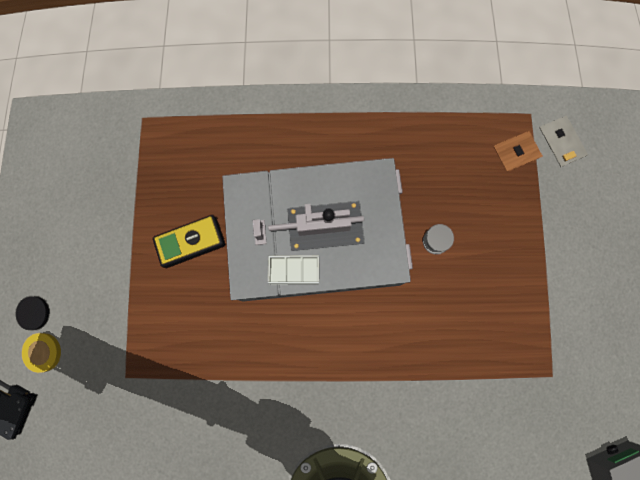

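View pics/side.png

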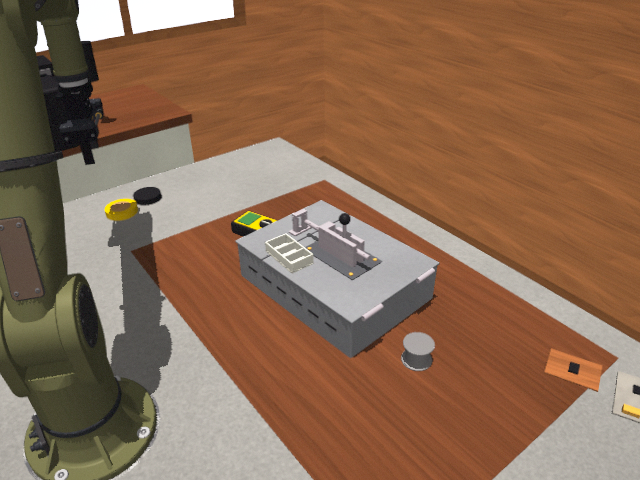

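The top view shows the box with its keeper at (259,231), the ball at (328,215), the notch and ledge near (308,212), the tray at (293,269), the meter at left and the spool at (438,238). The box's +y points left in the picture, which is world +y. The side view agrees: ball at (344,219).

```bash
cat > h.py <<'E'
import numpy as np,cv2
from bench import ctrl
def cloud(n,d,c):
    h,w=d.shape;K=np.array(c["intrinsics"],float);v,u=np.mgrid[:h,:w]
    q=cv2.undistortPoints(np.stack([u,v],-1).reshape(-1,1,2).astype(np.float64),K,np.array(c["D"],float)).reshape(h,w,2)
    X=np.dstack([q*d[...,None],d]);return (X-np.array(c["t"]))@np.array(c["R"])
E
python3 - <<'E'
from h import *
for n in("top","side"):
    z=np.load(n+".npz");p,d=z["p"],z["d"];W=cloud(n,d,ctrl.camera_info(n))
    ok=(d>0)
    m=ok&(abs(W[...,2]-.1)<.006)&(abs(W[...,0]-.6)<.35)&(abs(W[...,1])<.4)
    m=cv2.morphologyEx(m.astype(np.uint8),cv2.MORPH_OPEN,np.ones((5,5)))
    k,l,st,_=cv2.connectedComponentsWithStats(m);i=1+st[1:,4].argmax();P=W[l==i]
    (c,s,a)=cv2.minAreaRect((P[:,:2]*1000).astype(np.float32));print(n,"lid",c,s,a,P[:,2].mean())
    b=ok&(p.max(2)<60)&(W[...,2]>.17)&(W[...,2]<.22)&(abs(W[...,1])<.3)&(W[...,0]>.4)
    B=W[b];f=lambda x:np.linalg.norm(B-x,axis=1)-.012
    from scipy.optimize import least_squares
    r=least_squares(f,B.mean(0)-[0,0,.006],loss="soft_l1",f_scale=.001);print("ball",len(B),r.x,B.mean(0),B[:,2].max())
    # rod/keeper top
    for lo,hi,nm in((.146,.152,"keeper"),(.151,.158,"cover")):
        Q=W[ok&(W[...,2]>lo)&(W[...,2]<hi)&(abs(W[...,0]-.6)<.2)&(abs(W[...,1])<.25)];print(nm,len(Q),np.median(Q,0),Q.min(0),Q.max(0))
z=np.load("top.npz");cv2.imwrite("pics/c.png",cv2.resize(z["p"][150:310,215:415],None,fx=4,fy=4,interpolation=cv2.INTER_CUBIC)[:600])
E
```

```text
top lid (569.7437744140625, 46.36907958984375) (264.24237060546875, 373.1428527832031) 5.517922401428223 0.10063838893519624
ball 115 [0.57273733 0.01973958 0.19438355] [0.57016022 0.0199353  0.20242074] 0.20834180514057069
keeper 190 [0.55957858 0.15316315 0.14954255] [ 0.54286766 -0.02250476  0.14606701] [0.59311418 0.16750506 0.151972  ]
cover 551 [0.56525667 0.03962858 0.15433115] [ 0.54286766 -0.02231321  0.15101353] [0.59311418 0.16699795 0.15783337]
side lid (570.1696166992188, 44.606689453125) (266.3858947753906, 375.1035461425781) 5.501479148864746 0.10083201323784319
ball 87 [0.57359084 0.01890143 0.19460365] [0.56797597 0.01333842 0.19869729] 0.20912444004620823
keeper 229 [0.56063465 0.04014257 0.14911944] [ 0.54226684 -0.02523673  0.14602393] [0.59173085 0.16577812 0.15193077]
cover 395 [0.56734853 0.02421188 0.15452354] [ 0.54319076 -0.02521935  0.15101816] [0.59271258 0.16257687 0.15778694]
```

View pics/c.png

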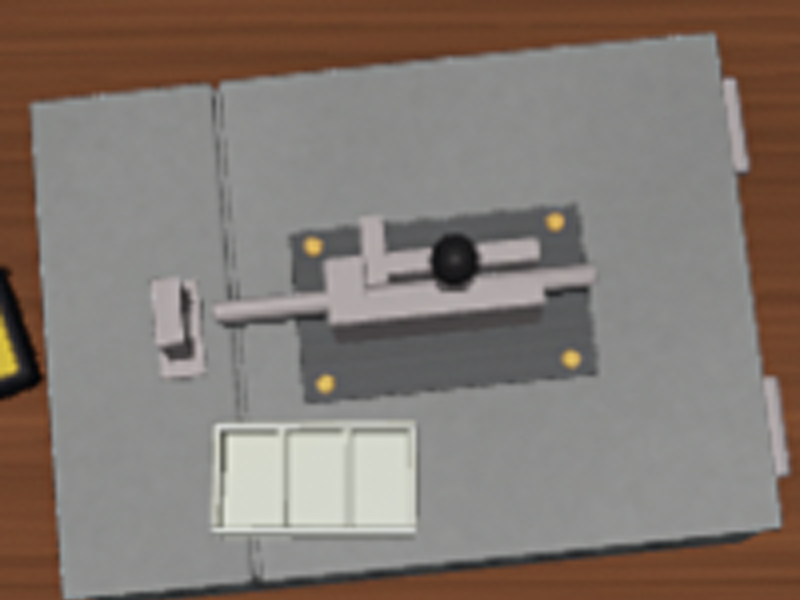

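The crop shows the rod along box +y (left), the ball at crop (454,258) and the ledge at crop (372,245), about 85 crop px further along +y. The yaw is about +0.096, the origin about (0.569, 0.045), and the travel about 4 mm. Both cameras put the ball at (0.573, 0.0195, 0.1945), matching the required height.

```bash
python3 -m handwheel '[[0.087,0,0,-0.012,0,0,-9.2],[0.087,0,0,-0.012,0,0,-9.2],[0.087,0,0,-0.012,0,0,-9.3]]' 4
python3 -m handwheel '[[0.087,-0.0225,-0.0508,0,0,0,0],[0.087,-0.0225,-0.0508,0,0,0,0],[0.087,-0.0225,-0.0508,0,0,0,0],[0.087,-0.0225,-0.0508,0,0,0,0],[0.087,-0.0225,-0.0508,0,0,0,0],[0.087,-0.0225,-0.0508,0,0,0,0],[0.087,-0.0225,-0.0508,0,0,0,0],[0.087,-0.0225,-0.0508,0,0,0,0],[0.087,-0.0225,-0.0508,0,0,0,0],[0.087,-0.0225,-0.0508,0,0,0,0],[0.087,-0.0225,-0.0508,0,0,0,0],[0.087,0,0,0,0,0,0]]'
cat >> h.py <<'E'
from scipy.spatial.transform import Rotation as Ro
O=np.array([.5692,.0455,0]);YAW=.0961;B=Ro.from_euler("z",YAW).as_matrix()
def rep(tgt=None):
    s=ctrl.get_state();p=np.array(s["position"]);R=Ro.from_rotvec(s["tool_rot"]).as_matrix()
    print("t",round(s["time"],2),"box mm",np.round((B.T@(p-O))*1000,1),"F box",np.round(B.T@np.array(s["ft_force"]),2),"w",round(s["grip_width"]*87,1),"g",round(s["grip_force"],1),"toolx,y,z in box",np.round((B.T@R).T.tolist(),3).tolist())
    if tgt is not None: print("tool delta",np.round(R.T@(np.array(tgt)-p),4), "rotvec deg to nominal",np.round(np.degrees(Ro.from_matrix(R.T@B@np.diag([-1,1,-1])).as_rotvec()),2))
E
python3 - <<'E'
from h import *
rep([.573,.0195,.175])
z=np.load("top.npz");c=ctrl.camera_info("top");K=np.array(c["intrinsics"])
for u,v,h in((308,211.3,.13),(328.5,214.5,.194),(259,231,.149)):
    q=cv2.undistortPoints(np.array([[[u,v]]],float),K,np.array(c["D"])).reshape(2);r=np.array(c["R"]);o=-r.T@c["t"];k=r.T@np.array([*q,1]);X=o+k*(h-o[2])/k[2];print(X,B.T@(X-O)*1000)
E
```

```text
time: 0.48
position: [0.2457, 0.6014, 0.2582]
tool_rot: [0.159, -3.137, 0.002]
ft_force: [-0.7, 0.9, 0.2]
grip_width: 1.0
grip_force: 0.0
time: 1.98
position: [0.5468, 0.0632, 0.2582]
tool_rot: [0.136, -3.139, 0.004]
ft_force: [0.1, 0.8, 0.5]
grip_width: 1.002
grip_force: 0.0
t 1.98 box mm [-20.6  19.7 258.2] F box [0.2  0.75 0.51] w 87.2 g 0.0 toolx,y,z in box [[-1.0, 0.01, 0.0], [0.01, 1.0, -0.003], [-0.0, -0.003, -1.0]]
tool delta [-0.0223 -0.0455  0.0833] rotvec deg to nominal [-0.15 -0.01 -0.56]
[0.59463963 0.06007616 0.13      ] [ 26.72086459  12.06791376 130.        ]
[0.57220784 0.01932842 0.194     ] [  0.48273977 -26.33943195 194.        ]
[0.5512896  0.15502773 0.149     ] [ -7.31833449 110.740907   149.        ]
```

```bash
python3 -m handwheel '[[0.087,-0.0112,-0.0227,0,0,0,-0.5],[0.087,-0.0112,-0.0227,0,0,0,0],[0.087,0,0,0.02,0,0,0],[0.087,0,0,0.02,0,0,0],[0.087,0,0,0.02,0,0,0],[0.087,0,0,0.012,0,0,0],[0.087,0,0,0.010,0,0,0],[0.087,0,0,0,0,0,0],[0.087,0,0,0,0,0,0]]'
python3 - <<'E'
from h import *
rep([.573,.0195,.175])
p,d=ctrl.get_image("side");cv2.imwrite("pics/s2.png",cv2.resize(p[130:330,220:460],None,fx=3,fy=3))
E
```

```text
time: 3.1
position: [0.5728, 0.0263, 0.1772]
tool_rot: [-0.164, 3.136, 0.0]
ft_force: [-0.5, -0.7, 1.0]
grip_width: 1.006
grip_force: 0.0
t 3.1 box mm [  1.8 -19.5 177.2] F box [-0.53 -0.63  0.99] w 87.5 g 0.0 toolx,y,z in box [[-1.0, -0.008, -0.001], [-0.008, 1.0, 0.0], [0.001, 0.0, -1.0]]
tool delta [ 0.0005 -0.0068  0.0022] rotvec deg to nominal [0.01 0.07 0.48]
```

View pics/s2.png

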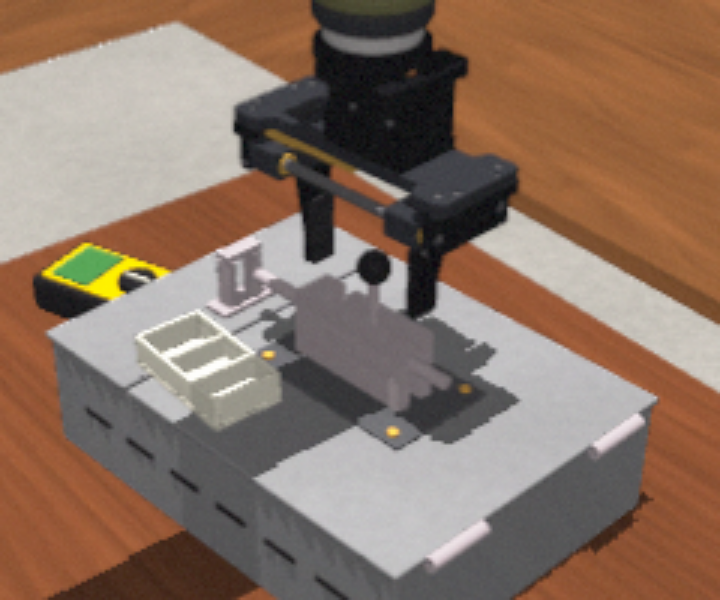

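The ball at (373,266) stands midway between the open fingers, clear of the cover. I'll centre on it, then pinch lightly.

```bash
python3 -m handwheel '[[0.06,0.0005,-0.0068,0.002,0,0,0.5],[0.04,0,0,0,0,0,0],[0.03,0,0,0,0,0,0],[0.03,0,0,0,0,0,0]]' 4
python3 -m handwheel '[[0.02,0,0,0,0,0,0],[0.02,0,0,0,0,0,0],[0.02,0,0,0,0,0,0],[0.02,0,0,0,0,0,0]]' 6
python3 -c "from h import *;rep([.573,.0195,.175])"
```

```text
time: 3.65
position: [0.5727, 0.0195, 0.1746]
tool_rot: [-0.15, 3.138, 0.0]
ft_force: [-0.4, 0.6, -0.3]
grip_width: 0.63
grip_force: 0.0
time: 4.15
position: [0.5726, 0.0195, 0.1746]
tool_rot: [-0.15, 3.138, 0.0]
ft_force: [1.1, -0.0, -1.1]
grip_width: 0.266
grip_force: 6.0
t 4.15 box mm [  0.9 -26.2 174.6] F box [ 1.05 -0.15 -1.07] w 23.2 g 6.0 toolx,y,z in box [[-1.0, 0.0, -0.0], [0.0, 1.0, 0.0], [0.0, 0.0, -1.0]]
tool delta [-0.0004 -0.     -0.0004] rotvec deg to nominal [ 0.01  0.   -0.02]
```

```bash
python3 -m handwheel '[[0.02,0,0.002,0,0,0,0],[0.02,0,0.004,0,0,0,0],[0.02,0,0.004,0,0,0,0],[0.02,0,0.004,0,0,0,0],[0.02,0,0.004,0,0,0,0],[0.02,0,0.002,0,0,0,0],[0.02,0,0,0,0,0,0]]'
python3 -c "from h import *;rep()"
```

```text
time: 5.03
position: [0.5706, 0.04, 0.1746]
tool_rot: [0.151, -3.138, -0.001]
ft_force: [-0.0, -1.8, -0.6]
grip_width: 0.267
grip_force: 6.0
t 5.03 box mm [  0.9  -5.7 174.6] F box [-0.18 -1.83 -0.62] w 23.2 g 6.0 toolx,y,z in box [[-1.0, -0.0, -0.0], [-0.0, 1.0, 0.001], [0.0, 0.001, -1.0]]
```

```bash
python3 -m handwheel '[[0.02,0,0.002,0,0,0,0],[0.02,0,0.002,0,0,0,0],[0.02,0,0.002,0,0,0,0],[0.02,0,0.002,0,0,0,0],[0.02,0,0.001,0,0,0,0],[0.02,0,0.001,0,0,0,0],[0.02,0,0.001,0,0,0,0],[0.02,0,0.001,0,0,0,0],[0.02,0,0,0,0,0,0]]'
python3 -c "from h import *;rep()"
python3 -m handwheel '[[0.02,0,0.0005,0,0,0,0],[0.02,0,0.0005,0,0,0,0],[0.02,0,0.0005,0,0,0,0],[0.02,0,0.0005,0,0,0,0]]'
python3 -c "from h import *;rep()"
```

```text
time: 6.15
position: [0.5695, 0.0515, 0.1746]
tool_rot: [0.151, -3.138, -0.0]
ft_force: [0.2, -2.3, -0.3]
grip_width: 0.266
grip_force: 6.0
t 6.15 box mm [  0.9   5.9 174.6] F box [ 0.   -2.35 -0.28] w 23.1 g 6.0 toolx,y,z in box [[-1.0, 0.0, 0.0], [0.0, 1.0, 0.0], [-0.0, 0.0, -1.0]]
time: 6.65
position: [0.5693, 0.0533, 0.1746]
tool_rot: [0.15, -3.138, 0.0]
ft_force: [-0.1, -3.0, -0.5]
grip_width: 0.266
grip_force: 6.0
t 6.65 box mm [  0.9   7.7 174.6] F box [-0.35 -2.95 -0.5 ] w 23.2 g 6.0 toolx,y,z in box [[-1.0, 0.0, 0.0], [0.0, 1.0, -0.0], [-0.0, -0.0, -1.0]]
```

```bash
python3 -m handwheel '[[0.02,0,0.0005,0,0,0,0],[0.02,0,0.0005,0,0,0,0],[0.02,0,0.0005,0,0,0,0],[0.02,0,0.0005,0,0,0,0]]' | grep force
python3 -c "from h import *;rep()"
python3 -m handwheel '[[0.02,0,0.0005,0,0,0,0],[0.02,0,0.0005,0,0,0,0],[0.02,0,0.0005,0,0,0,0]]' | grep force
python3 -c "from h import *;rep()"
```

```text
ft_force: [0.3, -3.3, 0.4]
grip_force: 6.0
t 7.15 box mm [  0.9   9.7 174.6] F box [-0.02 -3.27  0.38] w 23.1 g 6.0 toolx,y,z in box [[-1.0, 0.0, -0.0], [0.0, 1.0, 0.0], [0.0, 0.0, -1.0]]
ft_force: [0.2, -3.3, 0.0]
grip_force: 6.0
t 7.53 box mm [  0.9  11.2 174.6] F box [-0.14 -3.33  0.04] w 23.1 g 6.0 toolx,y,z in box [[-1.0, 0.0, -0.0], [0.0, 1.0, 0.0], [0.0, 0.0, -1.0]]
```

```bash
for i in 1; do python3 -m handwheel '[[0.02,0,0.0004,0,0,0,0],[0.02,0,0.0004,0,0,0,0],[0.02,0,0,0,0,0,0]]' >/dev/null; python3 -c "from h import *;rep()"; done
python3 -m handwheel '[[0.02,0,0.0004,0,0,0,0],[0.02,0,0.0004,0,0,0,0],[0.02,0,0,0,0,0,0]]' >/dev/null; python3 -c "from h import *;rep()"
```

```text
t 7.9 box mm [  0.9  12.1 174.6] F box [-0.1  -3.22  0.29] w 23.4 g 6.0 toolx,y,z in box [[-1.0, 0.0, -0.0], [0.0, 1.0, 0.0], [0.0, 0.0, -1.0]]
t 8.28 box mm [  0.9  12.9 174.6] F box [ 0.17 -2.21  0.34] w 23.1 g 6.0 toolx,y,z in box [[-1.0, 0.0, -0.0], [0.0, 1.0, 0.0], [0.0, 0.0, -1.0]]
```

```bash
python3 -m handwheel '[[0.02,0,0.0004,0,0,0,0],[0.02,0,0.0004,0,0,0,0],[0.02,0,0,0,0,0,0]]' >/dev/null; python3 -c "from h import *;rep()"
```

```text
t 8.65 box mm [  0.9  13.5 174.6] F box [ 0.14 -2.71  0.81] w 23.3 g 6.0 toolx,y,z in box [[-1.0, 0.001, -0.0], [0.001, 1.0, -0.0], [0.0, -0.0, -1.0]]
```

```bash
python3 -m handwheel '[[0.02,0,0.0004,0,0,0,0],[0.02,0,0.0004,0,0,0,0],[0.02,0,0,0,0,0,0]]' >/dev/null; python3 -c "from h import *;rep()"
```

```text
t 9.03 box mm [  0.9  13.7 174.6] F box [-0.4  -4.8   0.26] w 23.0 g 6.0 toolx,y,z in box [[-1.0, 0.001, -0.0], [0.001, 1.0, -0.001], [0.0, -0.001, -1.0]]
```

```bash
python3 -m handwheel '[[0.02,0,0.0004,0,0,0,0],[0.02,0,0,0,0,0,0]]' >/dev/null; python3 -c "from h import *;rep()"
```

```text
t 9.28 box mm [  0.9  13.7 174.6] F box [ 0.35 -5.66 -0.02] w 23.2 g 6.0 toolx,y,z in box [[-1.0, 0.001, -0.0], [0.001, 1.0, -0.001], [0.0, -0.001, -1.0]]
```

The stop is at box y = 13.7, as expected by eye (12.1 + 1.5). I'll back off to the notch centre.

```bash
python3 -m handwheel '[[0.02,0,-0.001,0,0,0,0],[0.02,0,-0.001,0,0,0,0],[0.02,0,0,0,0,0,0]]' >/dev/null; python3 -c "from h import *;rep()"
```

```text
t 9.65 box mm [  0.9  13.6 174.6] F box [ 0.17 -2.57 -0.04] w 23.0 g 6.0 toolx,y,z in box [[-1.0, -0.0, -0.0], [-0.0, 1.0, 0.001], [0.0, 0.001, -1.0]]
```

```bash
python3 -m handwheel '[[0.02,0,0,0,0,0,0],[0.02,0,0,0,0,0,0]]' >/dev/null; python3 -c "from h import *;rep()";python3 -m handwheel '[[0.02,0,-0.0005,0,0,0,0],[0.02,0,0,0,0,0,0]]' >/dev/null; python3 -c "from h import *;rep()"
```

```text
t 9.9 box mm [  0.9  13.5 174.6] F box [-0.45 -1.15 -0.28] w 22.9 g 6.0 toolx,y,z in box [[-1.0, -0.0, -0.0], [-0.0, 1.0, 0.001], [0.0, 0.001, -1.0]]
t 10.15 box mm [  0.9  13.4 174.6] F box [-0.32  0.89 -0.65] w 23.1 g 6.0 toolx,y,z in box [[-1.0, -0.0, -0.0], [-0.0, 1.0, 0.001], [0.0, 0.001, -1.0]]
```

```bash
python3 -m handwheel '[[0.02,0,-0.0003,0,0,0,0],[0.02,0,0,0,0,0,0],[0.02,0,0,0,0,0,0]]' >/dev/null; python3 -c "from h import *;rep()";python3 -m handwheel '[[0.02,0,0,0,0,0,0],[0.02,0,0,0,0,0,0],[0.02,0,0,0,0,0,0]]' >/dev/null; python3 -c "from h import *;rep()"
```

```text
t 10.53 box mm [  0.9  12.6 174.6] F box [-1.08  2.57  0.17] w 23.2 g 6.0 toolx,y,z in box [[-1.0, -0.0, -0.0], [-0.0, 1.0, 0.001], [0.0, 0.001, -1.0]]
t 10.9 box mm [  0.9  12.  174.6] F box [ 0.07  2.   -1.3 ] w 23.0 g 6.0 toolx,y,z in box [[-1.0, 0.0, -0.0], [0.0, 1.0, 0.0], [0.0, 0.0, -1.0]]
```

```bash
python3 -m handwheel '[[0.02,-0.0015,0,0.0,0,0,0],[0.02,-0.0015,0,0.0001,0,0,0],[0.02,-0.0015,0,0.0001,0,0,0],[0.02,-0.0015,0,0.0002,0,0,0],[0.02,0,0,0,0,0,0]]' >/dev/null; python3 -c "from h import *;rep()";python3 -m handwheel '[[0.02,-0.001,0,0.0001,0,0,0],[0.02,-0.001,0,0.0001,0,0,0],[0.02,-0.001,0,0.0002,0,0,0],[0.02,0,0,0,0,0,0]]' >/dev/null; python3 -c "from h import *;rep()"
```

```text
t 11.53 box mm [  7.2  12.  174.2] F box [ 0.92  2.71 -0.04] w 23.3 g 6.0 toolx,y,z in box [[-1.0, 0.0, -0.0], [0.0, 1.0, 0.0], [0.0, 0.0, -1.0]]
t 12.03 box mm [ 10.1  12.  173.8] F box [0.53 2.87 0.67] w 23.2 g 6.0 toolx,y,z in box [[-1.0, 0.0, -0.0], [0.0, 1.0, 0.0], [0.0, 0.0, -1.0]]
```

The handle has passed 0.15 rad with about 0.5 N sideways, so it is entering the notch. Following the arc now.

```bash
python3 -m handwheel '[[0.02,-0.0032,0,0.0005,0,0,0],[0.02,-0.0031,0,0.0007,0,0,0],[0.02,-0.0036,0,0.0011,0,0,0],[0.02,-0.0034,0,0.0013,0,0,0],[0.02,-0.0038,0,0.0017,0,0,0],[0.02,-0.0037,0,0.0019,0,0,0],[0.02,0,0,0,0,0,0]]' >/dev/null; python3 -c "from h import *;rep()"
```

```text
t 12.9 box mm [ 31.1  11.9 166.4] F box [0.31 2.21 0.84] w 23.4 g 6.0 toolx,y,z in box [[-1.0, 0.0, -0.0], [0.0, 1.0, -0.0], [0.0, -0.0, -1.0]]
```

```bash
python3 -m handwheel '[[0.02,-0.0031,0,0.0020,0,0,0],[0.02,-0.0030,0,0.0021,0,0,0],[0.02,-0.0029,0,0.0023,0,0,0],[0.02,-0.0027,0,0.0024,0,0,0],[0.02,-0.0025,0,0.0026,0,0,0],[0.02,-0.0024,0,0.0028,0,0,0],[0.02,-0.0022,0,0.003,0,0,0],[0.02,-0.0021,0,0.003,0,0,0],[0.02,0,0,0,0,0,0]]' >/dev/null; python3 -c "from h import *;rep()"
```

```text
t 14.03 box mm [ 51.8  12.  146.1] F box [0.73 1.71 0.54] w 23.4 g 6.0 toolx,y,z in box [[-1.0, 0.0, -0.0], [0.0, 1.0, -0.0], [0.0, -0.0, -1.0]]
```

```bash
python3 -m handwheel '[[0.02,-0.0019,0,0.0031,0,0,0],[0.02,-0.0016,0,0.0031,0,0,0],[0.02,-0.0015,0,0.0034,0,0,0],[0.02,-0.0012,0,0.0034,0,0,0],[0.02,-0.001,0,0.0035,0,0,0],[0.02,-0.0008,0,0.0035,0,0,0],[0.02,0,0,0,0,0,0]]' >/dev/null; python3 -c "from h import *;rep()";python3 -m handwheel '[[0.02,-0.0005,0,0.003,0,0,0],[0.02,-0.0004,0,0.003,0,0,0],[0.02,-0.0001,0,0.002,0,0,0],[0.02,-0.0001,0,0.001,0,0,0],[0.02,0,0,0,0,0,0]]' >/dev/null; python3 -c "from h import *;rep()"
```

```text
t 14.9 box mm [ 59.7  11.9 126.1] F box [-0.4   0.67 -0.4 ] w 23.1 g 6.0 toolx,y,z in box [[-1.0, 0.0, -0.0], [0.0, 1.0, -0.0], [0.0, -0.0, -1.0]]
t 15.53 box mm [ 60.7  11.9 117.3] F box [-0.05  2.6  -1.03] w 23.1 g 6.0 toolx,y,z in box [[-1.0, 0.0, -0.0], [0.0, 1.0, 0.0], [0.0, 0.0, -1.0]]
```

```bash
python3 -m handwheel '[[0.02,0,0,0.0007,0,0,0],[0.02,0,0,0.0007,0,0,0],[0.02,0,0,0.0006,0,0,0],[0.02,0,0,0,0,0,0]]' >/dev/null; python3 -c "from h import *;rep()";python3 -m handwheel '[[0.02,0,0,0.0004,0,0,0],[0.02,0,0,0.0003,0,0,0],[0.02,0,0,0,0,0,0]]' >/dev/null; python3 -c "from h import *;rep()"
```

```text
t 16.02 box mm [ 60.8  11.9 115.3] F box [ 1.13  2.5  -0.71] w 23.0 g 6.0 toolx,y,z in box [[-1.0, 0.0, -0.0], [0.0, 1.0, 0.0], [0.0, 0.0, -1.0]]
t 16.4 box mm [ 60.8  11.9 114.7] F box [-0.77  2.35 -0.8 ] w 23.0 g 6.0 toolx,y,z in box [[-1.0, 0.0, -0.0], [0.0, 1.0, 0.0], [0.0, 0.0, -1.0]]
```

```bash
python3 -m handwheel '[[0.02,0,0,0.0004,0,0,0],[0.02,0,0,0.0004,0,0,0],[0.02,0,0,0,0,0,0],[0.02,0,0,0,0,0,0]]' >/dev/null; python3 -c "
from h import *;rep()
p,d=ctrl.get_image('side');cv2.imwrite('pics/s3.png',cv2.resize(p[130:330,220:460],None,fx=3,fy=3))"
```

```text
t 16.9 box mm [ 60.8  12.  113.9] F box [0.52 1.14 0.67] w 23.1 g 6.0 toolx,y,z in box [[-1.0, 0.0, -0.0], [0.0, 1.0, 0.0], [0.0, 0.0, -1.0]]
```

View pics/s3.png

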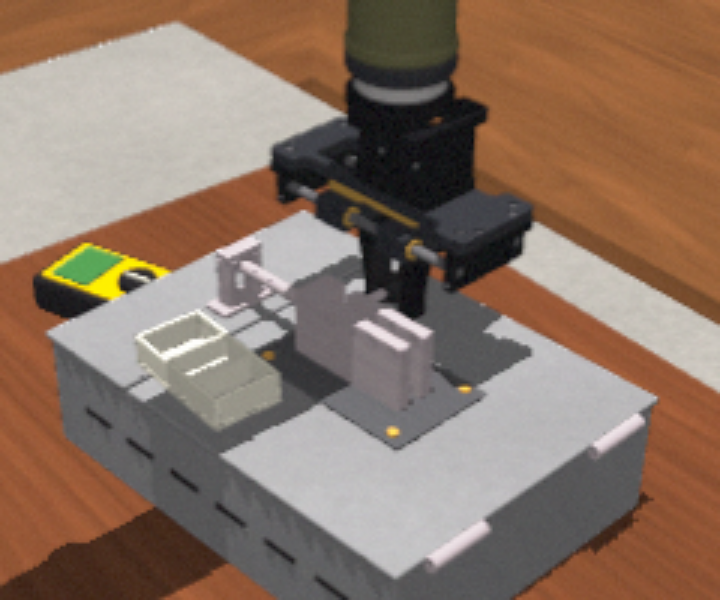

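The bolt is through the keeper (240,265), and the handle lies level with the ball between the fingers (about 395,285). One more small press to feel the ledge.

```bash
python3 -m handwheel '[[0.02,0,0,0.0004,0,0,0],[0.02,0,0,0.0004,0,0,0],[0.02,0,0,0,0,0,0]]' >/dev/null; python3 -c "
from h import *;rep()"
```

```text
t 17.32 box mm [ 60.8  12.  113.5] F box [-0.9   2.55  3.61] w 23.2 g 6.0 toolx,y,z in box [[-1.0, 0.0, -0.0], [0.0, 1.0, 0.0], [0.0, 0.0, -1.0]]
```

3.6 N upward: the handle is on the ledge. Releasing and rising straight up.

```bash
python3 -m handwheel '[[0.03,0,0,0,0,0,0],[0.045,0,0,0,0,0,0],[0.05,0,0,0,0,0,0],[0.05,0,0,0,0,0,0],[0.05,0,0,-0.01,0,0,0],[0.05,0,0,-0.03,0,0,0],[0.05,0,0,-0.04,0,0,0],[0.05,0,0,-0.04,0,0,0],[0.05,-0.03,0,-0.03,0,0,0],[0.05,-0.06,0,0,0,0,0],[0.05,-0.06,0,0,0,0,0],[0.05,0,0,0,0,0,0]]' >/dev/null
python3 - <<'E'
from h import *;rep()
p,d=ctrl.get_image('side');cv2.imwrite('pics/s4.png',cv2.resize(p[130:330,220:460],None,fx=3,fy=3))
W=cloud("side",d,ctrl.camera_info("side"))
b=(d>0)&(p.max(2)<60)&(W[...,2]>.11)&(W[...,2]<.16)&(abs((W-O)@B[:,0]-.06)<.025)&(abs((W-O)@B[:,1]-.012)<.03)
from scipy.optimize import least_squares
P=W[b];x=least_squares(lambda x:np.linalg.norm(P-x,axis=1)-.012,P.mean(0)-[0,0,.006],loss="soft_l1",f_scale=.001).x;print(len(P),B.T@(x-O)*1000)
E
```

```text
t 18.82 box mm [213.1  12.6 255.8] F box [-0.41  0.05 -1.02] w 50.4 g 0.0 toolx,y,z in box [[-1.0, -0.001, 0.007], [-0.001, 1.0, -0.002], [-0.007, -0.002, -1.0]]
79 [ 61.96138216  11.01166967 134.49425306]
```

View pics/s4.png

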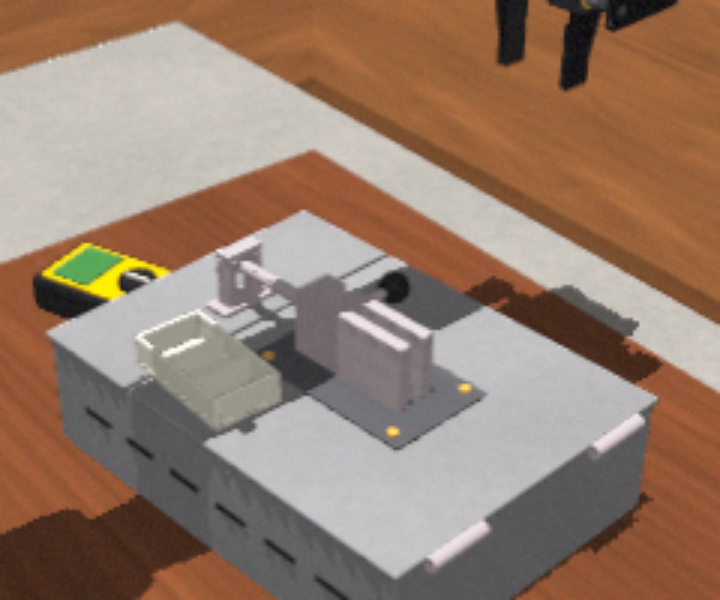

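The ball at (393,285) lies level at z = 134 mm, x = 62 mm. The bolt is in the keeper, the arm is clear, and nothing else has moved.

```bash
python3 -c "from bench import ctrl;print(ctrl.close_job())"
```

```text
the job is handed in; nothing more can be done
None
```

The box is locked: the bolt is through the keeper (about 42 mm across, backed off 1.7 mm from its stop to centre it in the notch), the handle lies level on the ledge, the arm is clear, and the job is handed in at about 19 s (no verdict was returned).

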